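# Draw the bottom pressing slat from the magazine and lay it in the gluing jig

### The arm

A 6-joint arm with a two-finger parallel gripper is mounted at the origin on the work surface. World frame = base frame: x ahead of the robot, y to its left, z up, the work surface at z = 0. Lengths are in m, angles in rad, forces in N, time in s.
With the tool pointing down it reaches from about 0.425 to 1.125 m from the base axis. Payload 14.9 kg.
Tool frame: the origin (TCP) lies where the fingers leave the gripper's body, on its centre line; the fingertips stand 78 mm ahead of it and the grasp point (between the pads) lies manip.grip_point_offset ahead of it (manip.grip_point_offset is the distance from the TCP to the grasp point, in m); z points along the fingers, y is the line along which they close (so a half turn about z gives the same grasp; the last joint's range is limited). The gripper opens to 91 mm and grips with 3 to 60 N. Pads are 32 mm wide; open, the fingers measure 118 mm over their backs; the gripper's body (76 mm by 178 mm) begins 60 mm behind the grasp point.
Start: joints at [-1.17, 0.379, 1.734, -0, 1.028, -0.033], TCP at [0.294, -0.635, 0.292] pointing down, gripper open.
Joint ranges: [-2.77, 2.77], [-0.74, 2.19], [0, 2.66], [-1.06, 4.2], [0.31, 2.87], [-3.08, 3.08]. Speed limits (rad/s): [1.89, 1.89, 2.39, 3.14, 3.14, 3.14].

### API

Orientations are given as a rotation vector (axis times angle).
In Python, from rig import manip gives the robot as it stands. Calls block until the motion is done:
- manip.reach(position, orientation): joint-space move of the TCP to a pose.
- manip.servo_line(position, frame=None, feed=0.15, f_stop=None): straight line of the TCP; frame=None keeps the orientation; feed is the mean speed in m/s. With f_stop (N) it stops when the force on the tool has changed by that much, and returns True; else False.
- manip.move_j(angles): joint-space move.
- manip.ungrasp() and manip.gripper_close(grip_force=None): open the fingers fully, or close them until they stop; grip_force is the grip in N (None keeps the last).
- manip.wait(seconds).
- manip.inverse_kinematics(position, orientation): joint angles nearest the present ones, or None.
- manip.read_state(): the state.
- manip.read_camera(name): name is "side" or "top" or "wrist"; returns the picture (384x512x3 uint8, red, green, blue); there is no depth.
- manip.camera_model(name): a dict with "mtx" (3x3 intrinsics, pixels), "world_to_cam" (4x4, takes a point from world to camera coordinates). Camera axes: x right, y up, looking along -z (the intrinsics and any distortion apply to the point x, -y, -z); pixel columns grow to the right and rows downward; lengths in m; the calibration is good to about 2 mm. A picture is of the moment at which its call begins: read the wrist's pose just before it. camera_model takes no time and is no camera call; for the wrist camera it gives the pose at the moment of the call.
A pose or a line that the arm cannot do raises manip.Unreachable and nothing moves.
- manip.finish_job(): hands the job in; it is judged then, once.
The state is a dict: "t": time; "joint_positions": joint angles; "qvel": joint speeds; "joint_torque": joint torques, N m; "position": TCP position; "orientation": TCP orientation; "contact_force": force on the tool from outside, world axes, zero at the start; "ft_torque": the same for the moment, N m; "opening": finger opening in m; "grasp_force": force on a finger pad.
Only numpy, scipy, OpenCV 4.12 (cv2) and the standard library are available. Lean on these libraries where they do the work, as an engineer would, in place of code of your own. Each camera call takes 0.05 s, during which the arm holds its last target. There are 200 camera calls.

### The job

Slide the bottom wooden slat out through the mouth of the slat magazine, so that the slats above it drop down one place and stay in the magazine. Then lay that slat flat in the empty channel of the gluing jig, lengthwise between the ribs and not sticking out past either end. Leave the slat that already lies in the other channel, the glue bottle and the tape roll where they are.

Things in the scene. Friction and masses are not known exactly. Their poses are not given: they have to be found in the camera images.
- magazine: fixed open-topped plywood magazine with a stack of four slats. Origin on the table below the middle of the stack; +x points out of its mouth, roughly away from the robot. Outside 162 (x) x 76 (y) x 66 (z) mm, inside 146 x 56 mm, floor 12 mm thick. The front wall (outer face at x = 81 mm) ends 34 mm over the table: only the bottom slat fits below it
- magazine_floor (a point): point on the magazine floor, 12 mm over the table, below the middle of the stack; axes as the magazine's. In front of the mouth the floor goes on as a lip, 50 mm wide, same height, to x = 131 mm
- slat0: a plain wooden pressing slat, 140 (x, lengthwise) x 50 (y) x 15 (z) mm, about 80 g; origin at the centre of its underside. Bottom of the stack, the one to draw; its +x end pokes 35 to 47 mm out of the mouth along the magazine's x, its top 27 mm over the table. It slides freely; its rear end is out once its origin is 151 mm in front of the magazine's
- slat1: a plain wooden pressing slat, 140 (x, lengthwise) x 50 (y) x 15 (z) mm, about 80 g; origin at the centre of its underside. Second from below in the magazine; falls 15 mm onto the floor when slat0 is out
- slat2: a plain wooden pressing slat, 140 (x, lengthwise) x 50 (y) x 15 (z) mm, about 80 g; origin at the centre of its underside. Third from below in the magazine
- slat3: a plain wooden pressing slat, 140 (x, lengthwise) x 50 (y) x 15 (z) mm, about 80 g; origin at the centre of its underside. Top one in the magazine
- jig: fixed wooden gluing jig: board x = 15 to 185 mm, 210 mm wide in y, with two open-ended channels along x between three grey ribs 30 mm wide. Origin on the table, 15 mm short of the board's end nearest the robot. Rib tops 24 mm, channel floors (carton strips) 18 mm over the table. The channel at -y is empty, that at +y holds a slat
- channel_empty (a point): centre of the floor of the empty channel (60 mm wide, 170 mm long along x, floor 18 mm over the table); axes as the jig's, z up
- slat_laid: a plain wooden pressing slat, 140 (x, lengthwise) x 50 (y) x 15 (z) mm, about 80 g; origin at the centre of its underside. It already lies in the jig's other channel; leave it
- glue: white glue bottle with an orange cap, loose, 66 mm across, 190 mm high; origin at the centre of its underside; bystander
- tape: cardboard-brown tape roll lying flat, loose, 110 mm across, 48 mm high; origin at the centre of its underside; bystander
- pads: fixed pile of flat carton pads, 200 (x) x 150 (y) mm, 45 mm high; origin at the centre of its underside; bystander
Not all that is in view belongs to the job. Leave any red look-alike of the slat0 alone. Leave any white look-alike of the slat3 alone.

How it is judged:
On the way:
1. the bottom slat has been drawn out of the mouth and the slats above have dropped one place, still in the magazine (x of slat0 in the frame of magazine_floor above 0.145 m and z of slat1 in the frame of magazine_floor between -0.004 and 0.004 m and x of slat1 in the frame of magazine_floor between -0.008 and 0.008 m and y of slat1 in the frame of magazine_floor between -0.008 and 0.008 m and z of slat2 in the frame of magazine_floor between 0.011 and 0.019 m and x of slat2 in the frame of magazine_floor between -0.008 and 0.008 m and y of slat2 in the frame of magazine_floor between -0.008 and 0.008 m and z of slat3 in the frame of magazine_floor between 0.026 and 0.034 m and x of slat3 in the frame of magazine_floor between -0.008 and 0.008 m and y of slat3 in the frame of magazine_floor between -0.008 and 0.008 m), for 0.2 s.
At the end, for the whole second after the job is handed in: slat0 flat (0.06 rad) and lengthwise (0.2 rad, either way round) in the empty channel, within 20 mm along, 8 mm across and 3 mm in height of its floor centre; slat1-3 in the magazine one place (15 mm) below their starts, within 4 mm in height and 8 mm sideways; all at rest (z of slat1 in the frame of magazine_floor between -0.004 and 0.004 m and x of slat1 in the frame of magazine_floor between -0.008 and 0.008 m and y of slat1 in the frame of magazine_floor between -0.008 and 0.008 m and z of slat2 in the frame of magazine_floor between 0.011 and 0.019 m and x of slat2 in the frame of magazine_floor between -0.008 and 0.008 m and y of slat2 in the frame of magazine_floor between -0.008 and 0.008 m and z of slat3 in the frame of magazine_floor between 0.026 and 0.034 m and x of slat3 in the frame of magazine_floor between -0.008 and 0.008 m and y of slat3 in the frame of magazine_floor between -0.008 and 0.008 m and x of slat0 in the frame of channel_empty between -0.02 and 0.02 m and y of slat0 in the frame of channel_empty between -0.008 and 0.008 m and z of slat0 in the frame of channel_empty between -0.003 and 0.003 m and angle between the z axis of slat0 and the z axis of channel_empty, either way round below 0.06 rad and angle between the x axis of slat0 and the x axis of channel_empty, either way round below 0.2 rad and linear speed of each of slat0, slat1, slat2, slat3 below 0.02 m/s); the robot touches nothing.
It fails at once if a slat above is lifted more than 15 mm from where it started or pulled out of the magazine (z of slat1 in the frame of magazine_floor above 0.03 m or x of any of slat1, slat2, slat3 in the frame of magazine_floor above 0.03 m or z of slat2 in the frame of magazine_floor above 0.045 m or z of slat3 in the frame of magazine_floor above 0.06 m).
It fails at once if the slat already laid in the jig is moved more than 15 mm (distance of slat_laid from where it was at the start of the episode above 0.015 m).
It fails at once if the glue bottle or the tape roll is moved more than 30 mm or the bottle tipped over (distance of any of glue, tape from where it was at the start of the episode above 0.03 m or angle between glue's own z axis and vertical above 0.5 rad).
It also fails if it takes over 42 s, if anything falls off the work surface, if the arm or the gripper's body presses on something with over 40 N, if the wrist force passes 120 N, or if a joint passes its speed limit or range.

## Working session

There is one attempt and no reset: what is moved stays moved. The work goes in short steps, each a Python script; the robot and the scene stay as the last script left them, time stands still between calls to the robot, and variables do not carry over. Pictures are saved under pics/ and viewed, at most 10 in all, crops included, and the job is handed in when it is done.

```bash
mkdir -p pics; ls
python3 - <<'E'
from rig import manip
import cv2,numpy as np
for n in("top","side"):
    im=manip.read_camera(n); cv2.imwrite(f"pics/{n}0.png",im[...,::-1])
    m=manip.camera_model(n); print(n,{k:(np.round(v,4).tolist() if hasattr(v,'shape') else v) for k,v in m.items()})
a,b=cv2.imread("pics/top0.png"),cv2.imread("pics/side0.png")
cv2.imwrite("pics/t0.png",cv2.resize(a,(800,600),interpolation=cv2.INTER_CUBIC))
s=manip.read_state();print(s["t"],s["position"],s["orientation"],s["opening"],manip.grip_point_offset)
E
```

```text
pics
top {'mtx': [[480.8734, 0.0, 263.6802], [0.0, 480.8734, 199.8982], [0.0, 0.0, 1.0]], 'world_to_cam': [[-0.0308, -0.9995, -0.0033, 0.0174], [0.978, -0.0308, 0.2063, -0.4921], [-0.2063, 0.0031, 0.9785, -1.7557], [0.0, 0.0, 0.0, 1.0]]}
side {'mtx': [[481.1759, 0.0, 256.2458], [0.0, 481.1759, 190.8022], [0.0, 0.0, 1.0]], 'world_to_cam': [[1.0, -0.0002, 0.005, -0.485], [-0.0031, 0.7616, 0.648, -0.0535], [-0.0039, -0.648, 0.7616, -1.5264], [0.0, 0.0, 0.0, 1.0]]}
0.1 [ 0.29411378 -0.63489344  0.2916476 ] [-3.06698938e+00 -6.75945181e-01  2.84791001e-04] 0.09150215818884526 0.0595
```

View pics/t0.png

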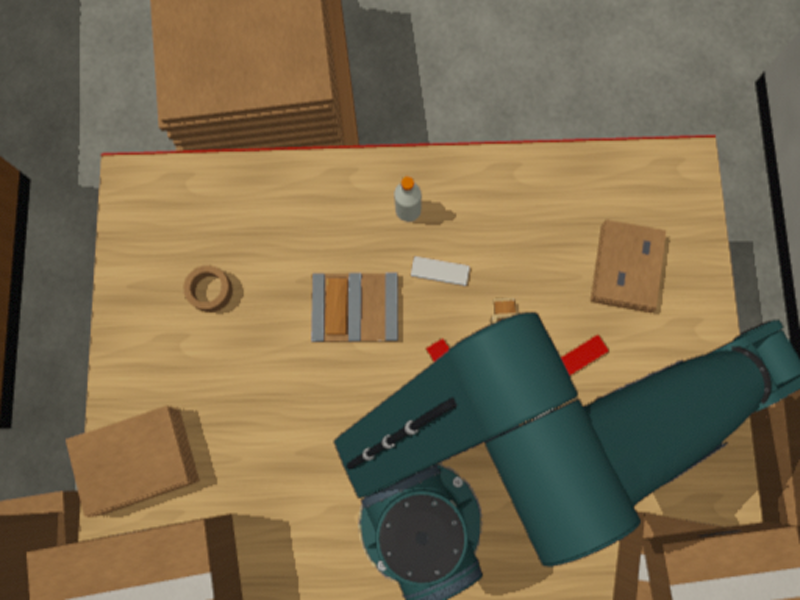

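View pics/side0.png

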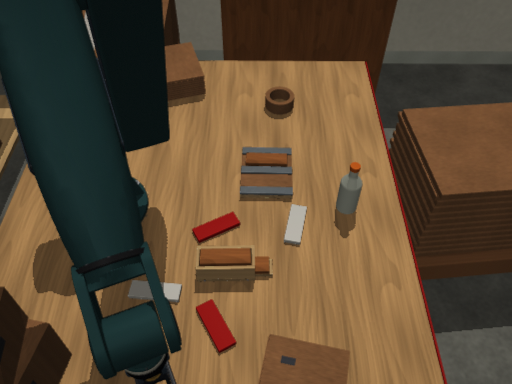

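The top view shows the jig at about (355,307) in the enlarged picture, with its empty channel on the right. The magazine is mostly hidden, with only the lip or slat end visible at (505,307). The side view shows the magazine at (228,262), with slat0 poking out to (270,265).

```bash
cat > h.py <<'E'
from rig import manip
import cv2,numpy as np
from scipy.spatial.transform import Rotation as R
def ray(m,uv,z):
    K=m["mtx"];T=np.array(m["world_to_cam"]);d=m.get("dist")
    p=cv2.undistortPoints(np.array([[uv]],float),np.array(K),d)[0,0]
    r=T[:3,:3].T@np.array([p[0],-p[1],-1]);c=-T[:3,:3].T@T[:3,3]
    return c+r*(z-c[2])/r[2]
def proj(m,P):
    T=np.array(m["world_to_cam"]);q=np.atleast_2d(P)@T[:3,:3].T+T[:3,3];q=q*[1,-1,-1]
    q=q@np.array(m["mtx"]).T;return q[:,:2]/q[:,2:]
def down(yaw): # tool z down, tool x axis at angle yaw
    c,s=np.cos(yaw),np.sin(yaw)
    return R.from_matrix(np.array([[c,s,0],[s,-c,0],[0,0,-1]])).as_rotvec()
E
python3 - <<'E'
from h import *
t=manip.camera_model("top");s=manip.camera_model("side");w=manip.camera_model("wrist")
print(t.keys())
k=1/1.5625
for uv in[(312,274),(398,273),(312,342),(398,341)]: print("jig",ray(t,np.array(uv)*k,.024).round(3))
for uv in[(494,301),(515,301),(505,307)]: print("slat0 top",ray(t,np.array(uv)*k,.027).round(3))
for uv in[(197,250),(252,248),(253,264),(196,265)]: print("mag",ray(s,uv,.066).round(3))
for uv in[(270,257),(270,272)]: print("slat0 side",ray(s,uv,.027).round(3))
for uv in[(243,150),(291,150),(293,193),(241,193)]: print("jig side",ray(s,uv,.024).round(3))
print("glue",ray(s,(347,212),0).round(3),ray(t,np.array((408,215))*k,0).round(3))
T=np.array(w["world_to_cam"]);c=-T[:3,:3].T@T[:3,3];st=manip.read_state()
M=R.from_rotvec(st["orientation"]).as_matrix();print("wristcam in tool",M.T@(c-st["position"]),(T[:3,:3]@M).round(3).tolist(),np.round(w["mtx"],1).tolist())
a=cv2.imread("pics/side0.png")[140:290,180:330];cv2.imwrite("pics/s1.png",cv2.resize(a,(600,600),interpolation=cv2.INTER_CUBIC))
E
```

```text
dict_keys(['mtx', 'world_to_cam'])
jig [0.603 0.246 0.024]
jig [0.599 0.033 0.024]
jig [0.432 0.246 0.024]
jig [0.428 0.038 0.024]
slat0 top [ 0.52  -0.199  0.027]
slat0 top [ 0.518 -0.251  0.027]
slat0 top [ 0.504 -0.225  0.027]
mag [ 0.319 -0.202  0.066]
mag [ 0.473 -0.195  0.066]
mag [ 0.476 -0.247  0.066]
mag [ 0.32  -0.251  0.066]
slat0 side [ 0.524 -0.2    0.027]
slat0 side [ 0.523 -0.249  0.027]
jig side [0.439 0.237 0.024]
jig side [0.605 0.238 0.024]
jig side [0.602 0.043 0.024]
jig side [0.436 0.042 0.024]
glue [ 0.772 -0.015  0.   ] [0.757 0.004 0.   ]
wristcam in tool [ 7.39626341e-02  5.32473795e-05 -9.08486769e-02] [[-0.001, 1.0, 0.001], [0.965, 0.0, 0.262], [0.262, 0.001, -0.965]] [[346.0, 0.0, 258.2], [0.0, 346.0, 194.1], [0.0, 0.0, 1.0]]
```

View pics/s1.png

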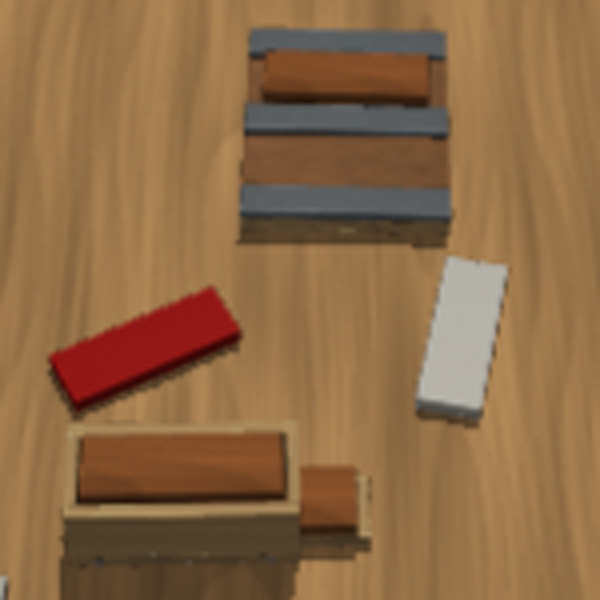

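The enlarged side view shows the magazine's yaw near 0, with outer edges at x≈0.319 and 0.475. The slat0 tip is at crop (357,466–530), which puts it at x≈0.522, y≈-0.225. I'll refine both with the wrist camera.

Run:
```python
from h import *
import pickle
out={}
for n,p in(("m",[.47,-.225,.28]),("j",[.5,.08,.28])):
    manip.reach(p,down(0)); m=manip.camera_model("wrist");im=manip.read_camera("wrist")
    out[n]=m;cv2.imwrite(f"pics/w{n}.png",im[...,::-1]);s=manip.read_state();print(s["t"],s["joint_positions"],s["position"])
    if n=="m": manip.wait(.2)
pickle.dump(out,open("cams.pkl","wb"))
```

```text
1.7917 [-4.92327618e-01  1.12930442e-01  2.09997546e+00 -5.95785921e-05
  9.28402388e-01  1.07901476e+00] [ 0.470092   -0.22571889  0.28010758]
3.2167 [ 1.10807491e-01  8.78692795e-02  2.12830499e+00 -1.32330734e-04
  9.25419825e-01  1.68275926e+00] [0.50019609 0.07907696 0.27999358]
```

View pics/wm.png

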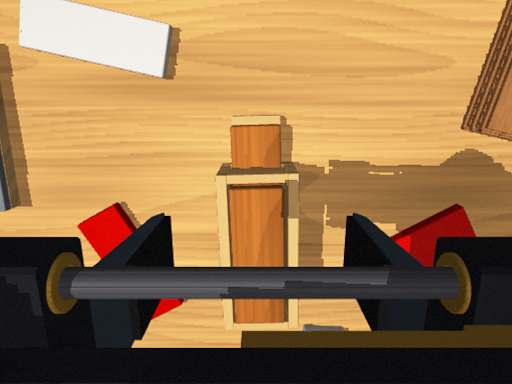

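View pics/wj.png

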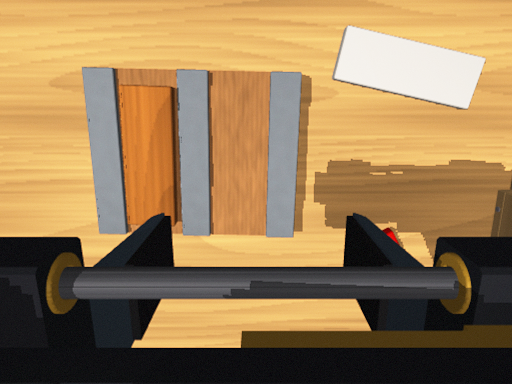

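The magazine view shows the slat0 tip at row 125, columns 231–280, and the lip end at row 116. The front wall's top outer edge is at row 175, columns 217–298, and the rear edge is at row 329. In the jig view, the empty channel lies between the rib edges at columns 209–272 (top) and 212–267 (bottom), rows 70–236.

Run:
```python
from h import *
import pickle
o=pickle.load(open("cams.pkl","rb"));m,j=o["m"],o["j"]
def f(n,c,z,*a):
    for uv in a: print(n,uv,ray(c,uv,z).round(4))
f("slat0tip top",m,.027,(231,125),(280,125),(232,166),(280,166))
f("lip end",m,.012,(231,117),(281,117))
f("mag top",m,.066,(217,175),(298,175),(216,329),(297,329))
f("rib inner top",j,.024,(209,70),(210,235),(271,72),(267,236))
f("rib outer",j,.024,(83,67),(99,233),(301,72),(294,236))
f("laid top",j,.033,(121,86),(172,87),(176,222))
# colour edge profiles
im=cv2.imread("pics/wj.png").astype(int)
for r in(90,150,215):
    print(r,[(c,int(im[r,c,2]-im[r,c,0])) for c in list(range(202,216))+list(range(262,276))])
```

```text
slat0tip top (231, 125) [ 0.5206 -0.1989  0.027 ]
slat0tip top (280, 125) [ 0.5206 -0.2468  0.027 ]
slat0tip top (232, 166) [ 0.48  -0.199  0.027]
slat0tip top (280, 166) [ 0.4799 -0.2474  0.027 ]
lip end (231, 117) [ 0.5275 -0.1979  0.012 ]
lip end (281, 117) [ 0.5275 -0.2486  0.012 ]
mag top (217, 175) [ 0.479  -0.1884  0.066 ]
mag top (298, 175) [ 0.479  -0.2613  0.066 ]
mag top (216, 329) [ 0.3184 -0.1822  0.066 ]
mag top (297, 329) [ 0.3184 -0.265   0.066 ]
rib inner top (209, 70) [0.6016 0.126  0.024 ]
rib inner top (210, 235) [0.4344 0.1313 0.024 ]
rib inner top (271, 72) [0.5998 0.0673 0.024 ]
rib inner top (267, 236) [0.4332 0.0701 0.024 ]
rib outer (83, 67) [0.6044 0.2449 0.024 ]
rib outer (99, 233) [0.4368 0.2502 0.024 ]
rib outer (301, 72) [0.5997 0.0388 0.024 ]
rib outer (294, 236) [0.4332 0.0411 0.024 ]
laid top (121, 86) [0.5869 0.2074 0.033 ]
laid top (172, 87) [0.586  0.1599 0.033 ]
laid top (176, 222) [0.4524 0.1646 0.033 ]
90 [(202, -10), (203, -8), (204, -9), (205, -10), (206, -11), (207, -10), (208, 26), (209, 74), (210, 93), (211, 125), (212, 125), (213, 125), (
[... 155 characters left out ...]
73, -10), (274, -8), (275, -11)]
150 [(202, -12), (203, -11), (204, -10), (205, -10), (206, -10), (207, -12), (208, -8), (209, 22), (210, 77), (211, 72), (212, 101), (213, 130), (214, 124), (215, 118), (262, 124), (263, 126), (264, 123), (265, 120), (266, 126), (267, 114), (268, 27), (269, -13), (270, -10), (271, -10), (272, -10), (273, -11), (274, -11), (275, -12)]
215 [(202, -11), (203, -7), (204, -11), (205, -12), (206, -9), (207, -10), (208, -10), (209, -9), (210, 28), (211, 84), (212, 105), (213, 136), (214, 131), (215, 127), (262, 126), (263, 120), (264, 126), (265, 115), (266, 27), (267, -16), (268, -11), (269, -9), (270, -7), (271, -13), (272, -10), (273, -11), (274, -12), (275, -9)]
```

Run:
```python
from h import *
def st(n):
    s=manip.read_state();print(n,round(s["t"],2),s["position"].round(4) if hasattr(s["position"],'round') else s["position"],np.round(s["contact_force"],1),round(s["opening"],4),round(s["grasp_force"],1))
gx,gy,gz=.5025,-.2232,.0975
manip.reach([gx,gy,.17],down(0))
print(manip.servo_line([gx,gy,gz],feed=.08,f_stop=8));st("down")
manip.gripper_close(grip_force=45);st("grip")
manip.servo_line([gx+.055,gy,gz],feed=.06);st("mid")
manip.servo_line([gx+.118,gy,gz],feed=.06);manip.wait(.3);st("out")
cv2.imwrite("pics/wp.png",manip.read_camera("wrist")[...,::-1])
a=manip.read_camera("side")[...,::-1][180:330,180:330]
cv2.imwrite("pics/sp.png",np.hstack([cv2.resize(a,(400,400),interpolation=cv2.INTER_CUBIC),cv2.resize(cv2.imread("pics/wp.png"),(400,400))]))
```

```text
False
down 5.5 [ 0.5027 -0.2233  0.0979] [-0.1  0.5  0.4] 0.0914 0.0
grip 6.22 [ 0.5025 -0.2232  0.0975] [-0.3 -0.2 -0.4] 0.0492 44.8
mid 7.28 [ 0.5574 -0.2231  0.0975] [-0.9  1.7  3.8] 0.0494 44.8
out 8.78 [ 0.6203 -0.2232  0.0975] [ 0.4  0.9 -0.5] 0.0496 44.8
```

View pics/sp.png

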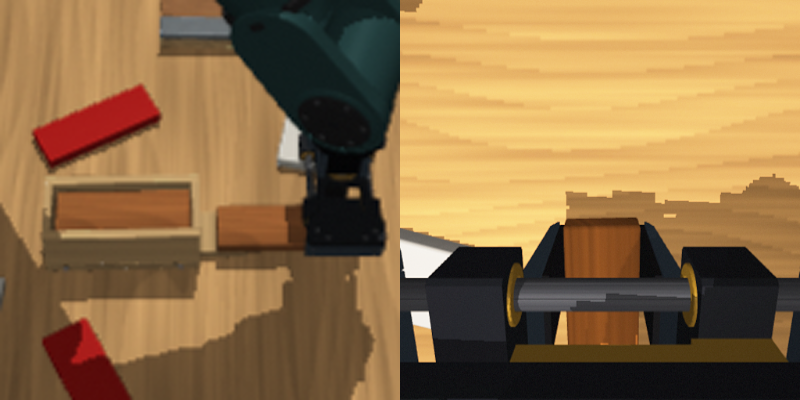

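Slat0 is clear of the mouth, with its rear at left-crop column 217, and the stack has dropped one place. Now I'll check how the slat sits in the grip, then carry it over the channel.

Run:
```python
from h import *
m=manip.camera_model("wrist");print("tip",ray(m,(211,210),.027),ray(m,(305,210),.027), "expect x",.5206+.118)
s=manip.camera_model("side")
for v in(205,248): print("rear",ray(s,(180+217*.375,180+v*.375),.027))
yaw=-.023
ch=np.array([.5176,.0987]);sl=ch+[0,-.0025]
g=sl+.0519*np.array([np.cos(yaw),np.sin(yaw)])
manip.servo_line([.6203,-.2232,.18],feed=.15)
manip.reach([*g,.18],down(yaw));manip.servo_line([*g,.115],feed=.1);manip.wait(.3)
st=manip.read_state();print(st["t"],st["position"],g,st["contact_force"],st["opening"])
a=manip.read_camera("side")[...,::-1][120:270,180:330];w=manip.read_camera("wrist")[...,::-1]
cv2.imwrite("pics/sq.png",np.hstack([cv2.resize(a,(400,400),interpolation=cv2.INTER_CUBIC),cv2.resize(w,(400,400))]))
```

```text
tip [ 0.6423958  -0.19996904  0.027     ] [ 0.64237551 -0.24595468  0.027     ] expect x 0.6386
rear [ 0.49954013 -0.19929966  0.027     ]
rear [ 0.49916215 -0.25226525  0.027     ]
11.9083 [0.56968243 0.09506613 0.1154449 ] [0.56948627 0.09500641] [-0.10499793  0.57252184 -0.47039387] 0.04967651510644576
```

View pics/sq.png

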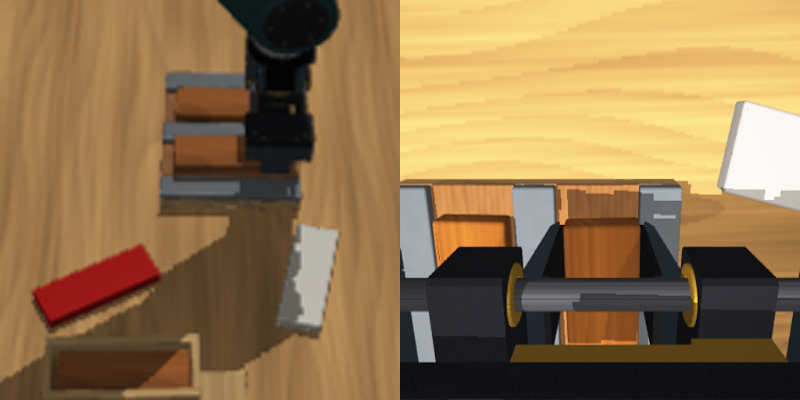

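The slat hangs over the empty channel, aligned with it. Its tip sits between the ribs at right-crop columns 565–640, where the channel spans 555–640. Now I'll lower and release.

Run:
```python
from h import *
s=manip.read_state();x,y,_=s["position"]
print(manip.servo_line([.5695,.095,.1040],feed=.03,f_stop=5))
s=manip.read_state();print(s["t"],s["position"],s["contact_force"])
manip.ungrasp();s=manip.read_state();print(s["contact_force"],s["opening"])
manip.servo_line([.5695,.095,.2],feed=.1)
manip.reach([.5,.08,.28],down(0));manip.wait(.2)
m=manip.camera_model("wrist");w=manip.read_camera("wrist")[...,::-1]
a=manip.read_camera("side")[...,::-1][140:290,180:330];print(manip.read_state()["t"])
cv2.imwrite("pics/fin_w.png",w)
cv2.imwrite("pics/fin.png",np.hstack([cv2.resize(a,(288,384),interpolation=cv2.INTER_CUBIC),w]))
```

```text
True
12.425 [0.56938891 0.09507978 0.10352924] [-1.44586261 -0.51020495  7.29737635]
[ 0.78139658 -0.52980176  0.37993809] 0.09107791852709553
15.1333
```

View pics/fin.png

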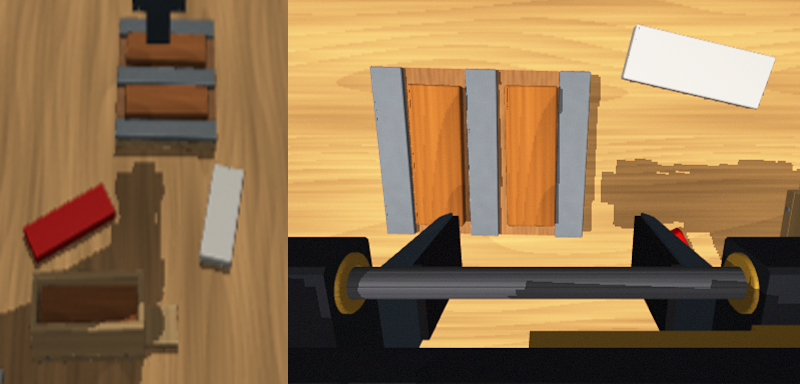

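Slat0 lies in the channel at wrist pixels about (217–268, 86–226), level with its neighbour, and the stack is still in the magazine. I'll check the numbers and hand in.

Run:
```python
from h import *
m=manip.camera_model("wrist")
P=np.array([ray(m,uv,.033) for uv in[(217,86),(268,86),(219,226),(267,226)]]);print(P.round(4).tolist());c=P.mean(0)[:2]-[.5176,.0987];print(c)
if abs(c[0])<.012 and abs(c[1])<.006: print(manip.finish_job())
```

```text
[[0.5863, 0.1185, 0.033], [0.5863, 0.0711, 0.033], [0.4479, 0.1208, 0.033], [0.4479, 0.0712, 0.033]]
[-0.00048056 -0.00330859]
the job is handed in; nothing more can be done
None
```

Job handed in at about 15 s of the 42 s limit, verdict not shown: slat0 lies in the empty channel, measured 0.5 mm off centre along and 3.3 mm across, and the three slats above dropped and stayed in the magazine (checked by eye in the pictures).

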